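# Set the labware into its bench holders

### The job

Set up the pipetting bench: put the brown jar, the small pale vial, the aluminium tube block and the white reagent trough each into the holder that fits its foot, sitting flat inside the rim. Keep all four upright on the way, and leave the little dropper bottle and the bench timer where they are.

Things in the scene. Friction and masses are not known exactly. Their poses are not given: they have to be found in the camera images.
- jar: Loose screw-cap reagent jar: round, brown glass body 58 mm in diameter up to 58 mm high, then a short shoulder and a white cap 52 mm in diameter; 82 mm high overall, 0.17 to 0.30 kg. Origin at the centre of its underside, z up; starts upright on the bench.
- vial: Loose screw-cap sample vial: round, translucent whitish plastic body 32 mm in diameter up to 60 mm high, white cap 35 mm in diameter above; 76 mm high overall, about 0.06 kg. Origin at the centre of its underside, z up; starts upright on the bench.
- block: Loose aluminium tube block: a solid slab 84 mm (its x) by 62 mm (its y) by 40 mm high with a 6 by 4 grid of dark tube wells in its top, 0.26 to 0.47 kg. Origin at the centre of its underside, z up; starts wells up on the bench.
- trough: Loose reagent trough: a long open white plastic basin 110 mm (its x) by 44 mm (its y) by 38 mm high, rigid vertical outer walls 3 mm thick, about 0.07 kg. Origin at the centre of its underside, z up; starts open side up on the bench.
- jar_holder: The jar's holder: round dish 80 mm across outside, pocket 72 mm across, fixed to the bench, grey plastic with a black rubber floor; floor 4 mm thick, rim 10 mm high over the bench and 4 mm thick. Origin at the centre of its underside, on the bench; z up.
- vial_holder: The vial's holder: small round dish 54 mm across outside, pocket 46 mm across, fixed to the bench, grey plastic with a black rubber floor; floor 4 mm thick, rim 10 mm high over the bench and 4 mm thick. Origin at the centre of its underside, on the bench; z up.
- block_holder: The tube block's holder: rectangular tray 106 mm (its x) by 84 mm (its y) outside, pocket 98 by 76 mm, fixed to the bench, grey plastic with a black rubber floor; floor 4 mm thick, rim 10 mm high over the bench and 4 mm thick. Origin at the centre of its underside, on the bench; z up.
- trough_holder: The trough's holder: long rectangular tray 132 mm (its x) by 66 mm (its y) outside, pocket 124 by 58 mm, fixed to the bench, grey plastic with a black rubber floor; floor 4 mm thick, rim 10 mm high over the bench and 4 mm thick. Origin at the centre of its underside, on the bench; z up.
- dropper: Bystander, to be left alone: loose little brown dropper bottle 22 mm in diameter with a pointed black rubber top, 56 mm high, standing among the other things. Origin at the centre of its underside.
- timer: Bystander, to be left alone: loose flat white bench timer, 36 by 36 mm and 14 mm high, with a dark display and two grey buttons. Origin at the centre of its underside.
There are look-alikes about, which are no part of the job. Leave any green look-alike of the block alone. What is shaped like the jar but blue is not meant.

How it is judged (in metres and radians):
At the end, for the whole second after the job is handed in: Each piece in its own holder: within 12 mm of its centre, underside under 8 mm above the bench, upright within 0.1 rad, block and trough lined up with their trays within 0.25 rad (either way round), at rest; dropper bottle (upright within 0.2 rad) and timer within 30 mm of their starts (horizontal distance between jar and jar_holder below 0.012 m and z of jar in the frame of jar_holder below 0.008 m and angle between each of jar, vial, block, trough's own z axis and vertical below 0.1 rad and linear speed of each of jar, vial, block, trough below 0.02 m/s and horizontal distance between vial and vial_holder below 0.012 m and z of vial in the frame of vial_holder below 0.008 m and horizontal distance between block and block_holder below 0.012 m and z of block in the frame of block_holder below 0.008 m and angle between the x axis of block and the x axis of block_holder, either way round below 0.25 rad and horizontal distance between trough and trough_holder below 0.012 m and z of trough in the frame of trough_holder below 0.008 m and angle between the x axis of trough and the x axis of trough_holder, either way round below 0.25 rad and distance of each of dropper, timer from where it was at the start of the episode below 0.03 m and angle between dropper's own z axis and vertical below 0.2 rad); the robot touches nothing.
It fails at once if The jar, vial, tube block or trough is tipped more than 0.6 rad (angle between any of jar, vial, block, trough's own z axis and vertical above 0.6 rad).
It fails at once if The dropper bottle or the timer is shifted more than 30 mm or the dropper bottle knocked over (distance of any of dropper, timer from where it was at the start of the episode above 0.03 m or angle between dropper's own z axis and vertical above 0.6 rad).
It also fails if it takes over 106 s, if anything falls off the work surface, if the arm or the gripper's body presses on something with over 40 N, if the wrist force passes 120 N, or if a joint passes its speed limit or range.

### The arm

A 6-joint arm with a two-finger parallel gripper is mounted at the origin on the work surface. World frame = base frame: x ahead of the robot, y to its left, z up, the work surface at z = 0. Lengths are in mm, angles in rad, forces in N, time in s.
With the tool pointing down it reaches from about 400 to 925 mm from the base axis. Payload 12.5 kg.
Tool frame: the origin (TCP) lies midway between the tips of the shut fingers; the grasp point (between the pads) lies 19 mm behind it; z points along the fingers, y is the line along which they close (so a half turn about z gives the same grasp; the last joint's range is limited). The gripper opens to 95 mm and grips with 3 to 60 N. Pads are 20 mm wide; open, the fingers measure 119 mm over their backs; the gripper's body (75 mm by 180 mm) begins 59 mm behind the grasp point.
Start: joints at [-0.106, 0.491, 1.559, -0, 1.092, -0.106], TCP at [625.017, 0.021, 214.661] pointing down, gripper open.
Joint ranges: [-3.1, 3.1], [-0.84, 2.19], [0.05, 2.79], [-1.13, 4.28], [0.06, 2.93], [-2.69, 2.69]. Speed limits (rad/s): [2.22, 2.22, 2.79, 3.14, 3.14, 3.14].

### API

Orientations are given as [roll, pitch, yaw] about the fixed x, y, z axes, in that order (R = Rz(yaw) Ry(pitch) Rx(roll)).
In Python, from cell import state, read_camera, camera_info, env gives the robot as it stands.
- The arm moves only by the tool move_arm, never from a script. Its argument "commands" is a list of rows, each a list of 3 entries, a list of its own where there are three numbers: the shift along the world's x, y, z in cm, then the turn, a rotation vector about the world's x, y, z in degrees, then the opening, from 0 (shut) to 1 (fully open). A call has 1 to 10 rows; each row shifts and turns the commanded pose from where the row before left it; what a row does not reach is not made up. A row lasts 1/10 s, in which the tool goes at most 50 mm and 8.59 degrees, less where a joint would pass 70% of its speed; a pose out of reach is approached as far as the arm can. A call with a gripper value outside its range is refused whole. The fingers move at their own pace and stop on an object; the grip force is fixed at half the most. Time passes only in rows, so rows that do not move let the fingers close. It gives the time, the measured TCP pose, the force, the opening and the grip force at its end, in the units of the state.
- state(): the state, without advancing time (a new reading comes with each control period).
- read_camera(name): name is "scene" or "side" or "wrist"; returns the picture (384x512x3 uint8, blue, green, red); there is no depth.
- camera_info(name): a dict with "K" (3x3 intrinsics, pixels), "cam_to_world" (4x4, takes a point from camera to world coordinates). Camera axes: x right, y down, z forward; pixel columns grow to the right and rows downward; lengths in mm; the calibration is good to about 2 mm. A picture is of the moment at which its call begins: read the wrist's pose just before it. camera_info takes no time and is no camera call; for the wrist camera it gives the pose at the moment of the call.
- env.job_done(): hands the job in; it is judged then, once.
The state is a dict: "t": time; "joints": joint angles; "qvel": joint speeds; "tau": joint torques, N m; "eef_pos": TCP position; "tcp_rot": TCP orientation; "ft_force": force on the tool from outside, world axes, zero at the start; "moment": the same for the moment, N m; "opening": opening from 0.0 (shut) to 1.0 (fully open); "grip_force": force on a finger pad.
Only numpy, scipy, OpenCV 4.12 (cv2) and the standard library are available. Lean on these libraries where they do the work, as an engineer would, in place of code of your own. Each camera call takes 0.05 s, during which the arm holds its last target. There are 200 camera calls.

## Working session

There is one attempt and no reset: what is moved stays moved. The work goes in short steps, Python scripts to look and compute and a tool call to move; the robot and the scene stay as the last step left them, time stands still between calls to the robot, and variables do not carry over. Pictures are saved under pics/ and viewed, at most 14 in all, crops included, and the job is handed in when it is done.

Besides the shell and the picture viewer there is one more tool, called after ">>>" as name([rows], argument=value, ...), one row to a line, values as JSON. move_arm: Moves the arm, as the interface text tells. Its arguments: {"type":"object","properties":{"commands":{"type":"array"}},"required":["commands"]}

```bash
mkdir -p pics; ls; python3 - <<'E'
from cell import *
import cv2,numpy as np
for n in ["scene","side","wrist"]:
    c=camera_info(n); print(n,np.round(c["K"],1).tolist(),np.round(c["cam_to_world"],3).tolist())
    cv2.imwrite(f"pics/{n}0.png",read_camera(n))
print(state())
E
```

```text
pics
scene [[415.1, 0.0, 249.3], [0.0, 415.1, 190.7], [0.0, 0.0, 1.0]] [[0.332, 0.735, -0.591, 1123.149], [0.943, -0.249, 0.22, -281.779], [0.015, -0.63, -0.776, 808.178], [0.0, 0.0, 0.0, 1.0]]
side [[405.6, 0.0, 248.8], [0.0, 405.6, 189.6], [0.0, 0.0, 1.0]] [[0.753, -0.492, 0.437, 76.179], [-0.658, -0.548, 0.516, -645.469], [-0.015, -0.677, -0.736, 874.981], [0.0, 0.0, 0.0, 1.0]]
wrist [[274.6, 0.0, 253.1], [0.0, 274.6, 191.4], [0.0, 0.0, 1.0]] [[1.0, -0.001, -0.001, 625.335], [-0.001, -0.956, -0.294, 83.581], [-0.001, 0.294, -0.956, 382.099], [0.0, 0.0, 0.0, 1.0]]
{'t': 0.15, 'joints': array([-1.05574103e-01,  4.91414161e-01,  1.55929630e+00, -2.79839508e-05,
        1.09170524e+00, -1.05603307e-01]), 'qvel': array([-4.75527499e-05, -6.66730372e-04, -5.59173970e-04,  4.40144914e-05,
        1.12031565e-04,  1.83135900e-04]), 'tau': array([ 3.16444048e-04, -6.12899423e+01, -2.58276522e+01,  6.91918633e-02,
        4.73701756e-02, -5.07232733e-05]), 'eef_pos': array([6.24827439e+02, 5.04058515e-02, 2.14204829e+02]), 'tcp_rot': array([-3.14077157e+00, -6.20706705e-05,  1.57083842e+00]), 'ft_force': array([ 0.13184702, -0.43553791, -0.12800107]), 'moment': array([ 0.00076535, -0.01185762, -0.03353021]), 'grip_force': 0.0, 'opening': 1.00396094279447}
```

View pics/scene0.png

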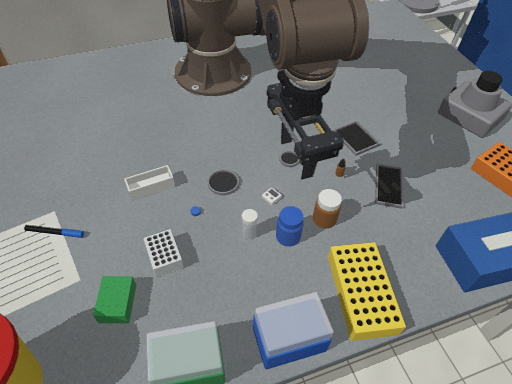

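View pics/side0.png

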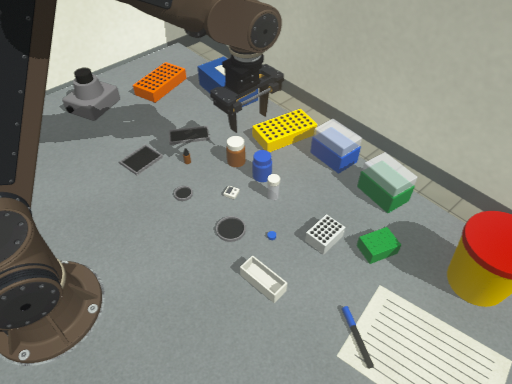

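View pics/wrist0.png

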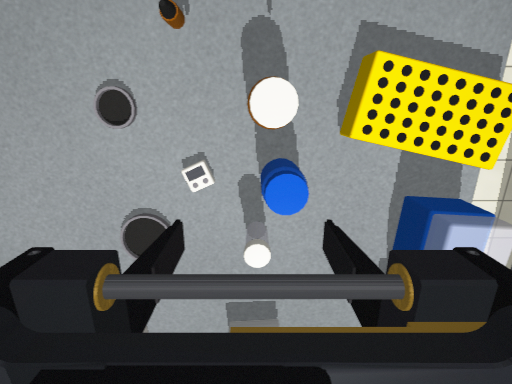

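The scene view shows the wanted pieces, the holders and the look-alikes.
- **Pieces:** jar (327,208), vial (250,223), block (163,252), trough (150,182).
- **Holders:** jar (223,182), vial (290,158), block probably (357,137), trough probably (389,185).
- **Look-alikes:** the blue jar (290,226) could pass for the jar, and the green slab (115,299), yellow rack (365,290) and orange rack (500,165) for the block. The side view shows the same layout. I choose the brown jar with the white cap and the grey aluminium block.

Next I measure with colour masks in both views.

```bash
cat > h.py <<'E'
from cell import *
import cv2,numpy as np
def cast(n,uv,z,ci=None):
    c=ci or camera_info(n);K=np.array(c["K"]);T=np.array(c["cam_to_world"])
    uv=np.atleast_2d(np.asarray(uv,float))
    d=np.c_[uv,np.ones(len(uv))]@np.linalg.inv(K).T@T[:3,:3].T
    o=T[:3,3]; return (o+d*((z-o[2])/d[:,2])[:,None])[:,:2]
def proj(n,p,ci=None):
    c=ci or camera_info(n);T=np.linalg.inv(np.array(c["cam_to_world"]))
    q=np.array(c["K"])@(T[:3,:3]@np.array(p,float)+T[:3,3]); return q[:2]/q[2]
def comp(mask,seed,r=6):
    "component nearest to seed"
    n,l,s,c=cv2.connectedComponentsWithStats(mask.astype(np.uint8))
    ys,xs=np.nonzero((l>0)&(s[l,4]>8)); i=np.argmin((xs-seed[0])**2+(ys-seed[1])**2)
    m=(l==l[ys[i],xs[i]]).astype(np.uint8)
    k=max(cv2.findContours(m,cv2.RETR_EXTERNAL,cv2.CHAIN_APPROX_NONE)[0],key=cv2.contourArea)
    return k[:,0,:],m
def rect(n,k,z,ci=None):
    p=cast(n,k,z,ci).astype(np.float32); (c,s,a)=cv2.minAreaRect(p)
    if s[0]<s[1]: s=(s[1],s[0]);a-=90
    return np.round([*c,*s,(a+90)%180-90],1)
E
cat > m1.py <<'E'
from h import *
S={"scene":dict(jarcap=(329,197),vialcap=(249,215),trough=(150,182),block=(163,243),jarH=(223,182),vialH=(290,158),A=(357,137),B=(389,185),timer=(272,195),dropper=(340,170)),
"side":dict(jarcap=(235,144),vialcap=(274,180),trough=(263,278),block=(325,230),jarH=(230,229),vialH=(183,193),A=(140,157),B=(188,134),timer=(231,191),dropper=(187,157))}
Z=dict(jarcap=82,vialcap=76,trough=38,block=40,jarH=7,vialH=7,A=7,B=7,timer=14,dropper=20)
for n in S:
    im=cv2.imread(f"pics/{n}0.png"); hsv=cv2.cvtColor(im,cv2.COLOR_BGR2HSV); g=im.min(2); mx=im.max(2)
    for o,s in S[n].items():
        if o[-1]=="H" or o in"AB": m=mx<60
        elif o=="dropper": m=(hsv[...,1]>110)&(hsv[...,0]<20)
        else: m=g>{"trough":165,"block":150,"timer":170}.get(o,185)
        if o=="block": m=cv2.morphologyEx(m.astype(np.uint8),cv2.MORPH_CLOSE,np.ones((7,7)))
        k,mm=comp(m,s); print(n,o,im[s[1],s[0]],"px",k.min(0),k.max(0),rect(n,k,Z[o]))
E
python3 m1.py
python3 - <<'E'
import cv2,numpy as np
a=cv2.imread("pics/scene0.png")[110:290,110:430];b=cv2.imread("pics/side0.png")[110:310,100:360]
a=cv2.resize(a,(800,450),interpolation=3);cv2.imwrite("pics/crop1.png",a)
E
```

```text
scene jarcap [209 214 213] px [319 189] [340 206] [646.5  87.3  49.4  46.9 -25.5]
scene vialcap [209 213 213] px [242 209] [256 221] [630.  -97.3  32.   30.5 -18.8]
scene trough [208 212 212] px [124 165] [172 191] [ 418.7 -283.1  111.6   45.5  -84.5]
scene block [89 89 87] px [143 229] [181 269] [ 627.6 -294.2   83.7   62.2    4. ]
scene jarH [56 56 58] px [210 172] [235 191] [ 463.2 -108.9   63.4   63.    71.8]
scene vialH [55 55 56] px [267  70] [375 178] [295.7 200.7 451.3 268.9  -1.1]
scene A [42 45 45] px [267  70] [375 178] [295.7 200.7 451.3 268.9  -1.1]
scene B [24 28 24] px [378 166] [400 203] [606.2 287.5 119.8  56.1 -32.3]
scene timer [172 175 175] px [262 188] [280 202] [548.4 -11.7  39.1  34.8 -64.9]
scene dropper [ 38  68 102] px [336 164] [344 176] [534.7 183.   41.2  18.7 -35.7]
side jarcap [237 246 245] px [227 136] [243 149] [644.4  85.8  54.9  51.8  31. ]
side vialcap [239 247 246] px [268 174] [279 183] [628.6 -99.   34.4  30.2  47. ]
side trough [226 236 236] px [240 256] [287 301] [ 419.7 -289.7  124.3   52.7  -89.2]
side block [191 199 194] px [306 214] [345 253] [ 619.2 -301.2  103.4   74.     4.4]
side jarH [60 63 62] px [185 192] [188 196] [445.3  73.2  16.    8.5  33.7]
side vialH [57 61 59] px [177 191] [183 197] [432.5  83.2  24.6  17.3  55.1]
side A [49 52 51] px [124 147] [158 170] [427.3 290.5  92.   64.2   8.8]
side B [45 47 47] px [171 128] [206 140] [608.6 287.5 119.2  48.7 -31.1]
side timer [171 183 181] px [224 186] [239 197] [547.2 -12.4  38.1  36.1 -65.5]
side dropper [ 43  78 118] px [184 154] [190 163] [527.2 179.6  40.   17.2  60.8]
```

View pics/crop1.png

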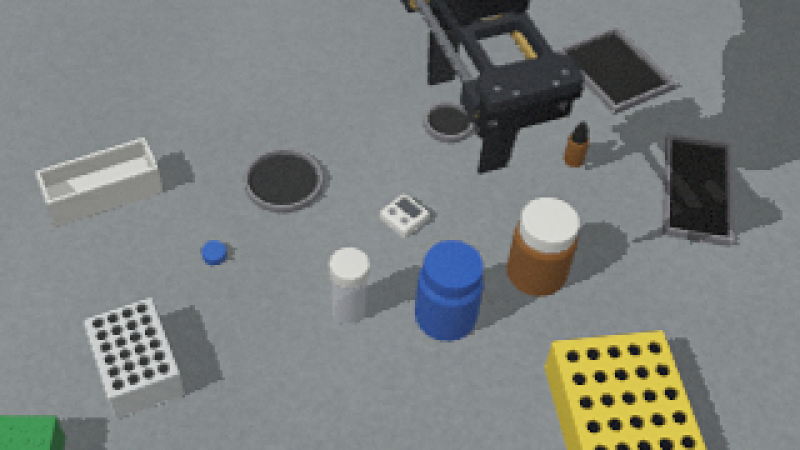

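The crop confirms the choice. The brown jar with the white cap is at crop (545,245) and the blue jar beside it at (448,290). The aluminium block with 24 wells is at (135,350), the trough at (98,180), the square block tray at (620,68) and the long trough tray at (698,188). Sizes check out: block 84x62, trough 111x45. Next I move for close-up wrist views.

>>> move_arm([
  [[-2.1,-4.4,0],[0,0,0],1],
  [[-2.1,-4.4,0],[0,0,0],1],
  [[-2.1,-4.4,0],[0,0,0],1],
  [[-2.1,-4.4,0],[0,0,0],1],
  [[-2.1,-4.4,0],[0,0,0],1],
  [[0,0,0],[0,0,0],1],
  [[0,0,0],[0,0,0],1],
])

```text
t: 0.85
eef_pos: [519.6, -220.8, 214.5]
tcp_rot: [-3.141, -0.0, 1.568]
ft_force: [-1.1, 0.0, -0.5]
opening: 1.002
grip_force: 0.0
```

```bash
python3 - <<'E'
from h import *
import pickle
ci=camera_info("wrist"); im=read_camera("wrist"); cv2.imwrite("pics/w1.png",im); pickle.dump(ci,open("w1.pkl","wb")); print(state()["eef_pos"])
for p in [(419,-283,38),(627,-294,40),(463,-109,7)]: print(proj("wrist",p,ci))
E
```

```text
[ 520.02676845 -219.84649695  214.55531062]
[178.84130219 219.94373006]
[332.05554422 227.43647861]
[208.20040441  84.23755459]
```

View pics/w1.png

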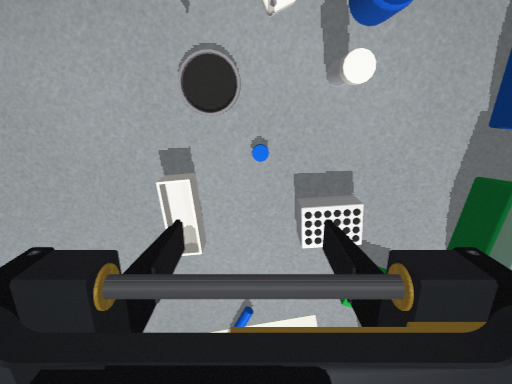

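>>> move_arm([
  [[0,4.8,0],[0,0,0],1],
  [[0,4.8,0],[0,0,0],1],
  [[0,4.8,0],[0,0,0],1],
  [[0,4.8,0],[0,0,0],1],
  [[0,4.8,0],[0,0,0],1],
  [[0,4.8,0],[0,0,0],1],
  [[0,4.8,0],[0,0,0],1],
  [[0,4.8,0],[0,0,0],1],
  [[0,0,0],[0,0,0],1],
  [[0,0,0],[0,0,0],1],
])

```text
t: 1.9
eef_pos: [519.3, 166.2, 214.4]
tcp_rot: [-3.141, 0.0, 1.575]
ft_force: [0.7, -0.3, 0.4]
opening: 0.996
grip_force: 0.0
```

```bash
python3 - <<'E'
from h import *
import pickle
ci=camera_info("wrist"); im=read_camera("wrist"); cv2.imwrite("pics/w2.png",im); pickle.dump(ci,open("w2.pkl","wb")); print(state()["eef_pos"])
for p in [(427,290,7),(607,288,7),(440,78,7),(463,-109,7),(530,181,30)]: print(proj("wrist",p,ci))
E
```

```text
[519.54198677 165.00182268 214.48455854]
[180.08952003  73.57918064]
[322.37959206  75.74875586]
[199.50506418 227.50381465]
[219.12822421 329.00152426]
[261.11189443 162.45697881]
```

View pics/w2.png

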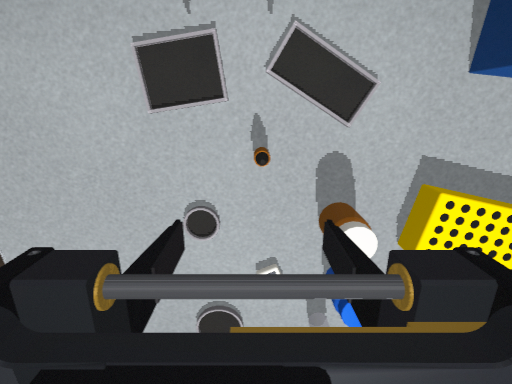

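w1 shows the jar holder (209,82), trough (180,215), block (332,225), vial cap (358,66) and green slab (485,215). w2 shows the block tray (180,70), trough tray (322,75), dropper (261,157), vial holder (201,222) and jar cap (357,240). Now I measure from these.

```bash
python3 - <<'E'
from h import *
import pickle
c1,c2=[pickle.load(open(f"w{i}.pkl","rb")) for i in(1,2)]
w1,w2=[cv2.imread(f"pics/w{i}.png") for i in(1,2)]
def show(o,n,ci,im,thr,s,z,dark=True):
    m=(im.max(2)<thr) if dark else (im.min(2)>thr)
    if o=="block": m=cv2.morphologyEx(m.astype(np.uint8),cv2.MORPH_CLOSE,np.ones((9,9)))
    k,_=comp(m,s); p=cast(n,k,z,ci); (c,r)=cv2.minEnclosingCircle(p.astype(np.float32))
    print(o,k.min(0),k.max(0),rect(n,k,z,ci),"circ",np.round([*c,r],1)); 
show("A","wrist",c2,w2,75,(180,70),7); show("B","wrist",c2,w2,75,(322,75),7)
show("vialH","wrist",c2,w2,75,(201,222),7); show("jarH","wrist",c1,w1,75,(209,82),7)
show("vial","wrist",c1,w1,205,(360,65),76,False); show("jar","wrist",c2,w2,205,(360,240),82,False)
show("block","wrist",c1,w1,180,(310,205),40,False); show("trough","wrist",c1,w1,150,(165,200),38,False)
print("trough corners",cast("wrist",[(158,180),(193,174),(201,253),(180,256)],38,c1).round(1).tolist())
for nm,n,ci,im in [("blue","scene",None,cv2.imread("pics/scene0.png")),("blue","side",None,cv2.imread("pics/side0.png"))]:
    h=cv2.cvtColor(im,cv2.COLOR_BGR2HSV);k,_=comp((abs(h[...,0].astype(int)-112)<12)&(h[...,1]>150)&(h[...,2]>60),(290,226) if n=="scene" else (262,167));print(nm,k.min(0),k.max(0),rect(n,k,70))
print(w1[225,310],w1[190,163],w1[70,360])
E
```

```text
A [136  35] [222 108] [427.3 290.9  96.2  73.5   8.9] circ [427.  290.6  59.4]
B [271  28] [374 121] [607.6 286.7 122.1  55.6 -31.3] circ [607.7 287.1  66.5]
vialH [187 211] [215 236] [4.425e+02 8.420e+01 4.190e+01 4.030e+01 2.000e-01] circ [443.   84.2  21.8]
jarH [182  53] [236 112] [ 463.8 -108.2   69.7   69.1   44.3] circ [ 463.5 -107.8   35.3]
vial [343  48] [375  83] [628.8 -97.2  33.2  32.6 -82.8] circ [629.1 -97.2  16.8]
jar [345 227] [377 257] [654.5  98.3  49.1  23.7 -44.6] circ [647.1  90.7  24.6]
block [301 204] [363 248] [ 626.6 -292.4   82.4   60.3    4. ] circ [ 626.4 -291.9   50.1]
trough [128   0] [412 273] [ 5.387e+02 -1.964e+02  3.624e+02  3.398e+02 -2.000e-01] circ [ 544.2 -222.6  197.3]
trough corners [[396.7, -227.0], [442.5, -219.2], [446.0, -333.5], [416.1, -338.1]]
blue [276 207] [302 245] [679.6 -22.7 101.4  53.5 -27. ]
blue [254 150] [271 181] [648.2 -36.3 127.7  47.3  53.2]
[49 51 51] [130 134 136] [246 250 250]
```

Measurements (mm):

| Item | Position | Yaw |
|---|---|---|
| jar | (645.5, 87) | – |
| vial | (629, -97) | – |
| block | (627, -293) | 4° |
| trough | about (420, -281) | about -85° |
| jar holder | (463.5, -108) | – |
| vial holder | (442.7, 84) | – |
| block tray | (427, 290.7) | 8.9° |
| trough tray | (607.6, 287) | -31.3° |

Both views agree on these, and the sizes match. I start with the vial.

>>> move_arm([
  [[1.8,-4.4,0],[0,0,0],1],
  [[1.8,-4.4,0],[0,0,0],1],
  [[1.8,-4.4,0],[0,0,0],1],
  [[1.8,-4.4,0],[0,0,0],1],
  [[1.8,-4.4,0],[0,0,0],1],
  [[1.9,-4.2,0],[0,0,0],1],
  [[0,0,-4],[0,0,0],1],
  [[0,0,-4],[0,0,0],1],
  [[0,0,0],[0,0,0],1],
])

```text
t: 2.85
eef_pos: [626.3, -99.0, 130.0]
tcp_rot: [-3.133, -0.002, 1.569]
ft_force: [0.1, 0.3, 0.4]
opening: 1.002
grip_force: 0.0
```

```bash
python3 - <<'E'
from h import *
ci=camera_info("wrist"); im=read_camera("wrist"); cv2.imwrite("pics/w3.png",im); print(state()["eef_pos"],proj("wrist",(629,-97,76),ci))
k,_=comp(im.min(2)>205,proj("wrist",(629,-97,76),ci)); print(k.min(0),k.max(0),rect("wrist",k,76,ci))
E
```

```text
[627.80440749 -98.84725428 133.19610966] [256.34475637 206.42682514]
[238 187] [276 222] [629.6 -95.6  32.7  31.9  -0. ]
```

>>> move_arm([
  [[0.1,0.2,-4],[0,0,0],1],
  [[0,0,-4],[0,0,0],1],
  [[0,0,-3],[0,0,0],1],
  [[0,0,0],[0,0,0],1],
  [[0,0,0],[0,0,0],0.2],
  [[0,0,0],[0,0,0],0.2],
  [[0,0,0],[0,0,0],0.1],
  [[0,0,0],[0,0,0],0.1],
  [[0,0,0],[0,0,0],0],
  [[0,0,0],[0,0,0],0],
])

```text
t: 3.9
eef_pos: [630.1, -96.0, 25.0]
tcp_rot: [3.141, 0.0, 1.571]
ft_force: [0.6, 0.3, 0.1]
opening: 0.552
grip_force: 0.0
```

>>> move_arm([
  [[0,0,0],[0,0,0],0],
  [[0,0,0],[0,0,0],0],
  [[0,0,0],[0,0,0],0],
  [[0,0,0],[0,0,0],0],
])

```text
t: 4.3
eef_pos: [630.0, -96.0, 24.6]
tcp_rot: [-3.142, -0.0, 1.571]
ft_force: [0.0, 0.2, -1.0]
opening: 0.36
grip_force: 30.0
```

>>> move_arm([
  [[0,0,2],[0,0,0],0],
  [[0,0,4],[0,0,0],0],
  [[0,0,3],[0,0,0],0],
  [[-1.7,1.6,0],[0,0,0],0],
  [[-3,3,0],[0,0,0],0],
  [[-3,3,0],[0,0,0],0],
  [[-3,3,0],[0,0,0],0],
  [[-3,3,0],[0,0,0],0],
  [[-3,3,0],[0,0,0],0],
  [[-2,1.4,0],[0,0,0],0],
])

```text
t: 5.3
eef_pos: [440.8, 85.6, 114.8]
tcp_rot: [-3.141, -0.0, 1.572]
ft_force: [0.6, 0.4, -0.6]
opening: 0.362
grip_force: 30.0
```

>>> move_arm([
  [[0,0,-2],[0,0,0],0],
  [[0,0,-2],[0,0,0],0],
  [[0,0,0],[0,0,0],0],
  [[0,0,0],[0,0,0],0],
])

```text
t: 5.7
eef_pos: [443.0, 84.0, 74.8]
tcp_rot: [-3.141, 0.0, 1.571]
ft_force: [-0.3, -0.2, -1.2]
opening: 0.36
grip_force: 30.0
```

```bash
python3 - <<'E'
from h import *
ci=camera_info("wrist"); im=read_camera("wrist"); cv2.imwrite("pics/w4.png",im); s=state();print(s["eef_pos"],s["opening"],s["ft_force"])
p=proj("wrist",(442.7,84,10),ci); print(p)
z=s["eef_pos"][2]-24.6+76
k,_=comp(im.min(2)>205,proj("wrist",(*s["eef_pos"][:2],z),ci)); print(k.min(0),k.max(0),rect("wrist",k,z,ci))
E
```

```text
[443.3287641   83.95337754  75.19819942] 0.36180808030505895 [ 0.22288248 -0.34453124 -0.52196887]
[252.39467896 204.22799786]
[222 270] [279 273] [ 4.421e+02  9.110e+01  2.780e+01  1.700e+00 -1.000e-01]
```

View pics/w4.png

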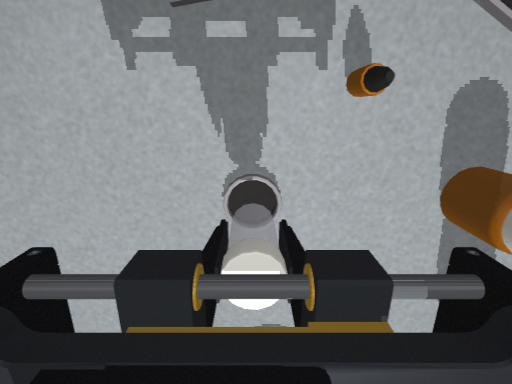

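The vial hangs upright over the dish at (252,200), with the jar at (490,205) clear to the right. I lower it.

>>> move_arm([
  [[0,0,-2],[0,0,0],0],
  [[0,0,-1.6],[0,0,0],0],
  [[0,0,-0.8],[0,0,0],0],
  [[0,0,-0.2],[0,0,0],0],
  [[0,0,0],[0,0,0],0],
  [[0,0,0],[0,0,0],0],
])

```text
t: 6.35
eef_pos: [443.3, 84.0, 29.3]
tcp_rot: [3.141, -0.0, 1.571]
ft_force: [0.1, 0.9, -1.1]
opening: 0.362
grip_force: 30.0
```

>>> move_arm([
  [[0,0,-0.1],[0,0,0],0],
  [[0,0,0],[0,0,0],0.6],
  [[0,0,0],[0,0,0],0.7],
  [[0,0,0],[0,0,0],0.9],
  [[0,0,0],[0,0,0],0.9],
  [[0,0,0],[0,0,0],0.9],
  [[0,0,2],[0,0,0],0.9],
  [[0,0,4],[0,0,0],1],
  [[0,0,4.5],[0,0,0],1],
  [[0,0,0],[0,0,0],1],
])

```text
t: 7.35
eef_pos: [444.9, 84.2, 137.0]
tcp_rot: [3.134, -0.0, 1.571]
ft_force: [0.2, -0.1, -0.2]
opening: 0.99
grip_force: 0.0
```

>>> move_arm([
  [[4.0,0,0],[0,0,0],1],
  [[4.0,0,0],[0,0,0],1],
  [[4.0,0,0],[0,0,0],1],
  [[4.0,0.1,0],[0,0,0],1],
  [[4.2,0.1,0],[0,0,0],1],
  [[0,0,0],[0,0,0],1],
  [[0,0,0],[0,0,0],1],
])

```text
t: 8.05
eef_pos: [644.6, 85.9, 131.1]
tcp_rot: [-3.139, 0.0, 1.571]
ft_force: [-0.7, 0.2, -0.6]
opening: 0.998
grip_force: 0.0
```

```bash
python3 - <<'E'
from h import *
ci=camera_info("wrist"); im=read_camera("wrist"); cv2.imwrite("pics/w5.png",im); s=state();print(s["eef_pos"],s["opening"],s["ft_force"])
k,_=comp(im.min(2)>205,proj("wrist",(645.5,87,82),ci)); print(k.min(0),k.max(0),rect("wrist",k,82,ci))
sc=read_camera("scene"); cv2.imwrite("pics/s5.png",sc); k,_=comp(sc.min(2)>185,proj("scene",(443,84,80))); print(k.min(0),k.max(0),rect("scene",k,80))
E
```

```text
[643.98793048  85.98463333 131.51536433] 1.000056168792015 [-0.31651661  0.24981684 -0.16936697]
[226 179] [285 234] [ 6.469e+02  8.880e+01  4.980e+01  4.930e+01 -1.000e-01]
[286 134] [298 142] [442.3  83.6  31.2  29.   71.4]
```

View pics/w5.png

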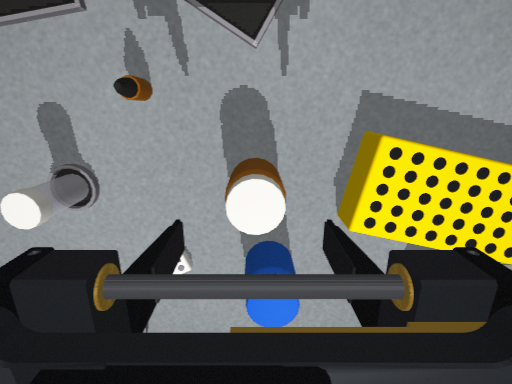

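The vial stands in its dish at (75,188). The jar cap is at (255,203) between the fingers, the blue jar at (272,290) and the yellow rack's near corner at (340,222). I check the rack's clearance.

```bash
python3 - <<'E'
from h import *
for z in (0,50): print(z,cast("wrist",[(339,222),(352,232),(372,132)],z).round())
for z in (70,82): print("blue",cast("wrist",[(272,300),(245,290),(299,290)],z).round())
E
```

```text
0 [[746.  40.]
 [762.  27.]
 [771. 144.]]
50 [[729.  61.]
 [743.  50.]
 [750. 148.]]
blue [[663. -14.]
 [636.  -3.]
 [689.  -3.]]
blue [[662.  -5.]
 [636.   6.]
 [687.   6.]]
```

>>> move_arm([
  [[0.2,0.2,-4],[0,0,0],1],
  [[0,0,-4],[0,0,0],1],
  [[0,0,-2.8],[0,0,0],1],
  [[0,0,0],[0,0,0],1],
  [[0,0,0],[0,0,0],0.5],
  [[0,0,0],[0,0,0],0.5],
  [[0,0,0],[0,0,0],0.4],
  [[0,0,0],[0,0,0],0.3],
  [[0,0,0],[0,0,0],0.2],
  [[0,0,0],[0,0,0],0.2],
])

```text
t: 9.15
eef_pos: [647.1, 88.0, 25.2]
tcp_rot: [3.141, -0.0, 1.571]
ft_force: [-1.0, -0.5, 5.6]
opening: 0.608
grip_force: 30.0
```

>>> move_arm([
  [[0,0,0],[0,0,0],0.1],
  [[0,0,0],[0,0,0],0.1],
])

```text
t: 9.35
eef_pos: [647.1, 88.0, 25.2]
tcp_rot: [3.141, -0.0, 1.571]
ft_force: [-1.9, 1.3, 5.5]
opening: 0.603
grip_force: 30.0
```

>>> move_arm([
  [[0,0,2],[0,0,0],0.1],
  [[0,0,4],[0,0,0],0.1],
  [[0,0,4],[0,0,0],0.1],
  [[-1.7,-1.6,0],[0,0,0],0.1],
  [[-3,-3.2,0],[0,0,0],0.1],
  [[-3,-3.2,0],[0,0,0],0.1],
  [[-3,-3.2,0],[0,0,0],0.1],
  [[-3,-3.2,0],[0,0,0],0.1],
  [[-3,-3.2,0],[0,0,0],0.1],
  [[-1.6,-2,0],[0,0,0],0.1],
])

```text
t: 10.35
eef_pos: [461.7, -109.3, 124.6]
tcp_rot: [-3.141, -0.0, 1.57]
ft_force: [-0.1, -0.2, -2.6]
opening: 0.605
grip_force: 30.0
```

>>> move_arm([
  [[0,0,-3],[0,0,0],0.1],
  [[0,0,-3],[0,0,0],0.1],
  [[0,0,-2],[0,0,0],0.1],
  [[0,0,-1],[0,0,0],0.1],
  [[0,0,0],[0,0,0],0.1],
  [[0,0,0],[0,0,0],0.1],
])

```text
t: 10.95
eef_pos: [464.3, -108.0, 35.1]
tcp_rot: [3.141, 0.0, 1.571]
ft_force: [-0.1, -0.1, -2.1]
opening: 0.602
grip_force: 30.0
```

>>> move_arm([
  [[0,0,-0.4],[0,0,0],0.1],
  [[0,0,-0.2],[0,0,0],0.1],
  [[0,0,0],[0,0,0],0.1],
  [[0,0,0],[0,0,0],0.8],
  [[0,0,0],[0,0,0],0.9],
  [[0,0,0],[0,0,0],1],
  [[0,0,0],[0,0,0],1],
  [[0,0,2],[0,0,0],1],
  [[0,0,4],[0,0,0],1],
  [[0,0,4.5],[0,0,0],1],
])

```text
t: 11.95
eef_pos: [463.4, -107.8, 134.1]
tcp_rot: [-3.139, -0.001, 1.571]
ft_force: [-0.3, 0.2, -0.7]
opening: 1.001
grip_force: 0.0
```

```bash
python3 - <<'E'
from h import *
ci=camera_info("wrist"); im=read_camera("wrist"); cv2.imwrite("pics/w6.png",im); s=state();print(s["eef_pos"],s["opening"],s["ft_force"])
k,_=comp(im.min(2)>205,proj("wrist",(463.5,-108,86),ci)); print(k.min(0),k.max(0),rect("wrist",k,86,ci))
for n in("scene","side"):
    sc=read_camera(n); cv2.imwrite(f"pics/{n}6.png",sc); k,_=comp(sc.min(2)>185,proj(n,(463.5,-108,86))); print(k.min(0),k.max(0),rect(n,k,86))
E
```

```text
[ 465.81683867 -108.54785742  140.76834502] 1.0021518844894668 [ 2.8074589  -0.53614517  6.85075152]
[225 182] [284 237] [ 464.6 -107.    49.8   49.2  -48.2]
[212 153] [232 168] [ 466.9 -111.4   46.9   43.2   34.8]
[220 202] [239 220] [ 460.6 -114.    59.2   48.4   49.8]
```

Jar seated at (464.6,-107), 1.5 mm from the holder's centre. Next I go above the trough and block for a clear view.

>>> move_arm([
  [[-0.8,-3.5,1.5],[0,0,0],1],
  [[-0.8,-4.2,1.5],[0,0,0],1],
  [[-0.8,-4.2,1.5],[0,0,0],1],
  [[0,-4.2,1.5],[0,0,0],1],
  [[0,-4.2,1.4],[0,0,0],1],
  [[0,-1.8,0],[0,0,0],1],
  [[0,0,0],[0,0,0],1],
  [[0,0,0],[0,0,0],1],
])

```text
t: 12.9
eef_pos: [439.5, -327.9, 206.1]
tcp_rot: [-3.14, -0.002, 1.57]
ft_force: [-0.3, -1.2, 0.2]
opening: 0.999
grip_force: 0.0
```

```bash
python3 - <<'E'
from h import *
import pickle
ci=camera_info("wrist"); im=read_camera("wrist"); cv2.imwrite("pics/w7.png",im); pickle.dump(ci,open("w7.pkl","wb")); s=state();print(s["eef_pos"],proj("wrist",(420,-281,38),ci),proj("wrist",(627,-293,40),ci))
cv2.imwrite("pics/w7c.png",cv2.resize(im[80:280,130:470],(800,470),interpolation=2))
E
```

```text
[ 439.67760994 -327.48832417  206.38977728] [236.89671663 139.15534501] [407.42558164 149.04332926]
```

View pics/w7c.png

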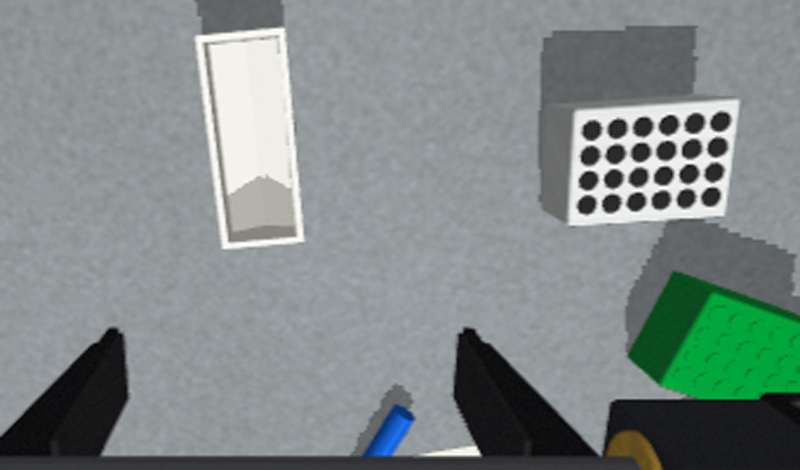

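The trough is at crop (250,138) and the block at (655,160), both fully visible. The green look-alike is at (730,340).

```bash
python3 - <<'E'
from h import *
import pickle
ci=pickle.load(open("w7.pkl","rb")); im=cv2.imread("pics/w7.png")
for o,s,z,t in [("trough",(237,139),38,200),("block",(407,149),40,180)]:
    m=(im.min(2)>t); 
    if o=="block": m=cv2.morphologyEx(m.astype(np.uint8),cv2.MORPH_CLOSE,np.ones((9,9)))
    k,_=comp(m,s); print(o,k.min(0),k.max(0),rect("wrist",k,z,ci))
c=np.array([(196,37),(283,29),(303,242),(223,248)])*[340/800,200/470]+[130,80]
print(cast("wrist",c,38,ci).round(1).tolist(),cast("wrist",c,38,ci).mean(0))
g=np.array([(672,272),(628,355),(660,385)])*[340/800,200/470]+[130,80]; print("green",cast("wrist",g,0,ci).round(),cast("wrist",g,45,ci).round())
E
```

```text
trough [213  92] [258 185] [ 419.6 -283.   109.4   44.2  -84.8]
block [371 122] [443 175] [ 626.  -293.6   82.5   60.2    3.8]
[[393.6, -231.3], [436.5, -227.7], [446.7, -336.0], [403.5, -339.3]] [ 420.06217732 -283.55175915]
green [[ 672. -366.]
 [ 653. -421.]
 [ 677. -442.]] [[ 644. -351.]
 [ 628. -400.]
 [ 649. -418.]]
```

>>> move_arm([
  [[-1,2.3,0],[0,0,2.6],1],
  [[-1,2.2,0],[0,0,2.6],1],
  [[0,0,-4],[0,0,0],1],
  [[0,0,-4],[0,0,0],1],
  [[0,0,-4],[0,0,0],1],
  [[0,0,-4],[0,0,0],1],
  [[0,0,-2],[0,0,0],1],
  [[0,0,0],[0,0,0],1],
  [[0,0,0],[0,0,0],1],
])

```text
t: 13.85
eef_pos: [420.2, -283.0, 27.9]
tcp_rot: [-3.141, -0.001, 1.663]
ft_force: [0.4, -0.3, 0.2]
opening: 1.0
grip_force: 0.0
```

>>> move_arm([
  [[0,0,-1.4],[0,0,0],1],
  [[0,0,0],[0,0,0],0.5],
  [[0,0,0],[0,0,0],0.5],
  [[0,0,0],[0,0,0],0.5],
  [[0,0,0],[0,0,0],0.4],
  [[0,0,0],[0,0,0],0.3],
  [[0,0,0],[0,0,0],0.2],
  [[0,0,0],[0,0,0],0.1],
  [[0,0,0],[0,0,0],0.1],
  [[0,0,0],[0,0,0],0.1],
])

```text
t: 14.85
eef_pos: [420.0, -284.0, 13.7]
tcp_rot: [3.142, -0.0, 1.662]
ft_force: [-0.2, -0.0, 1.4]
opening: 0.458
grip_force: 30.0
```

>>> move_arm([
  [[0,0,2.5],[0,0,0],0.1],
  [[0,0,4.5],[0,0,0],0.1],
  [[0,0,4.5],[0,0,0],0.1],
  [[0.7,2.2,1],[0,0,2],0.1],
  [[1.4,4.4,0],[0,0,4],0.1],
  [[1.4,4.4,0],[0,0,4],0.1],
  [[1.4,4.4,0],[0,0,4],0.1],
  [[1.4,4.4,0],[0,0,4],0.1],
  [[1.4,4.4,0],[0,0,4],0.1],
  [[1.4,4.4,0],[0,0,4],0.1],
])

```text
t: 15.85
eef_pos: [511.2, 3.9, 138.6]
tcp_rot: [-3.142, -0.0, 2.118]
ft_force: [0.8, -1.3, -0.2]
opening: 0.461
grip_force: 30.0
```

>>> move_arm([
  [[1.4,4.4,0],[0,0,4],0.1],
  [[1.4,4.4,0],[0,0,4],0.1],
  [[1.4,4.4,0],[0,0,4],0.1],
  [[1.4,4.4,0],[0,0,4],0.1],
  [[1.4,4.4,0],[0,0,4],0.1],
  [[1.4,4.4,0],[0,0,4],0.1],
  [[0.8,2.2,0],[0,0,2],0.1],
  [[0,0,0],[0,0,0],0.1],
  [[0,0,0],[0,0,0],0.1],
  [[0,0,0],[0,0,0],0.1],
])

```text
t: 16.85
eef_pos: [602.7, 287.0, 138.5]
tcp_rot: [-3.141, -0.0, 2.568]
ft_force: [0.7, 0.7, -0.7]
opening: 0.457
grip_force: 30.0
```

>>> move_arm([
  [[0.5,0,-2],[0,0,1.6],0.1],
  [[0,0,-4],[0,0,0],0.1],
  [[0,0,-3],[0,0,0],0.1],
  [[0,0,0],[0,0,0],0.1],
  [[0,0,0],[0,0,0],0.1],
  [[0,0,0],[0,0,0],0.1],
])

```text
t: 17.45
eef_pos: [609.0, 287.9, 50.8]
tcp_rot: [3.139, 0.002, 2.596]
ft_force: [0.5, -0.7, -0.1]
opening: 0.462
grip_force: 30.0
```

```bash
python3 - <<'E'
from h import *
s=state();print(s["eef_pos"],s["tcp_rot"],s["opening"])
im=read_camera("side"); sc=read_camera("scene")
p=proj("side",(607,287,20)).astype(int);q=proj("scene",(607,287,20)).astype(int)
f=lambda i,p:cv2.resize(i[max(p[1]-60,0):p[1]+60,max(p[0]-80,0):p[0]+80],(400,300),interpolation=2)
cv2.imwrite("pics/s8.png",np.hstack([f(sc,q),f(im,p)]))
E
```

```text
[608.97654005 287.87249183  50.75128035] [3.13941810e+00 1.72401087e-03 2.59637345e+00] 0.46238173421805145
```

View pics/s8.png

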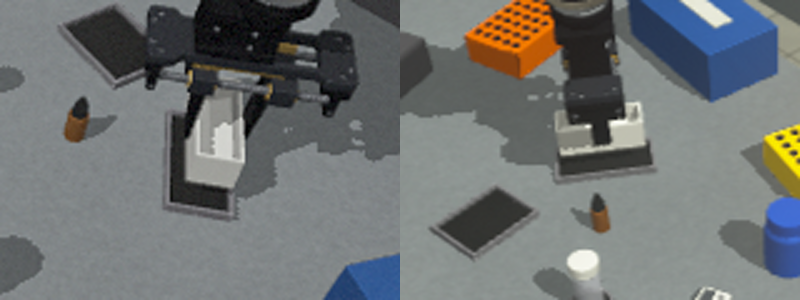

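The trough hangs upright and aligned over the long tray, at left-crop (215,145) and right-crop (600,135). I lower it.

>>> move_arm([
  [[-0.1,-0.1,-1.5],[0,0,0],0.1],
  [[0,0,-1.2],[0,0,0],0.1],
  [[0,0,-0.4],[0,0,0],0.1],
  [[0,0,-0.2],[0,0,0],0.1],
  [[0,0,0],[0,0,0],0.1],
  [[0,0,0],[0,0,0],0.1],
])

```text
t: 18.15
eef_pos: [606.3, 286.7, 17.5]
tcp_rot: [-3.14, -0.001, 2.597]
ft_force: [-10.0, -5.0, 26.7]
opening: 0.461
grip_force: 30.0
```

>>> move_arm([
  [[0,0,0.1],[0,0,0],0.1],
  [[0,0,0],[0,0,0],0.7],
  [[0,0,0],[0,0,0],0.7],
  [[0,0,0],[0,0,0],0.7],
  [[0,0,0],[0,0,0],0.7],
  [[0,0,2],[0,0,0],0.8],
  [[0,0,4],[0,0,0],1],
  [[0,0,4],[0,0,0],1],
  [[0,0,4],[0,0,0],1],
  [[0,0,4],[0,0,0],1],
])

```text
t: 19.15
eef_pos: [606.8, 287.0, 198.1]
tcp_rot: [-3.142, -0.0, 2.597]
ft_force: [0.4, 0.3, -0.0]
opening: 0.99
grip_force: 0.0
```

```bash
python3 - <<'E'
from h import *
s=state();print(s["eef_pos"],s["tcp_rot"],s["ft_force"])
for n in("scene","side"):
    sc=read_camera(n); cv2.imwrite(f"pics/{n}9.png",sc); k,_=comp(sc.min(2)>165,proj(n,(607,287,30))); print(k.min(0),k.max(0),rect(n,k,42))
E
```

```text
[606.84444316 286.95861548 198.10555709] [-3.14151679e+00 -1.25814513e-04  2.59707625e+00] [ 0.44110251  0.3451386  -0.00566056]
[383 158] [402 192] [605.3 287.  111.   44.9 -31. ]
[170 120] [204 140] [595.9 269.2 111.8  89.  -31.1]
```

Trough in its tray at (605,287), yaw -31°. Now the block.

>>> move_arm([
  [[0,-2,0],[0,0,1.4],1],
  [[0.2,-4.5,0],[0,0,2.8],1],
  [[0.2,-4.5,0],[0,0,2.8],1],
  [[0.2,-4.5,0],[0,0,2.8],1],
  [[0.2,-4.5,0],[0,0,2.8],1],
  [[0.2,-4.5,0],[0,0,2.8],1],
  [[0.2,-4.5,0],[0,0,2.8],1],
  [[0.2,-4.5,0],[0,0,2.8],1],
  [[0.2,-4.5,0],[0,0,2.8],1],
  [[0.2,-4.5,0],[0,0,2.8],1],
])

```text
t: 20.25
eef_pos: [624.7, -139.8, 195.9]
tcp_rot: [3.141, -0.001, 3.063]
ft_force: [0.6, 0.6, -0.6]
opening: 0.998
grip_force: 0.0
```

>>> move_arm([
  [[0.1,-4.5,0],[0,0,2.8],1],
  [[0,-4.5,0],[0,0,2.8],1],
  [[0,-4.5,0],[0,0,2.8],1],
  [[0,-2,0],[0,0,0],1],
  [[0,0,-4],[0,0,0],1],
  [[0,0,-4],[0,0,0],1],
  [[0,0,-3],[0,0,0],1],
  [[0,0,0],[0,0,0],1],
  [[0,0,0],[0,0,0],1],
  [[0,0,0],[0,0,0],1],
])

```text
t: 21.25
eef_pos: [626.9, -293.1, 88.6]
tcp_rot: [-3.14, 0.002, -3.075]
ft_force: [0.2, -0.9, -0.3]
opening: 1.0
grip_force: 0.0
```

```bash
python3 - <<'E'
from h import *
s=state();print(s["eef_pos"],np.degrees(s["tcp_rot"]),s["joints"])
ci=camera_info("wrist"); im=read_camera("wrist"); cv2.imwrite("pics/w10.png",im)
m=cv2.morphologyEx((im.min(2)>170).astype(np.uint8),cv2.MORPH_CLOSE,np.ones((13,13)))
k,_=comp(m,proj("wrist",(626,-293.6,40),ci)); print(k.min(0),k.max(0),rect("wrist",k,40,ci))
E
```

```text
[ 626.88934991 -293.13881459   88.57971287] [-1.79922373e+02  1.24716272e-01 -1.76194006e+02] [-5.32813389e-01  7.13667909e-01  1.49659659e+00  1.35986557e-04
  9.28766557e-01 -2.17011666e+00]
[214 161] [289 252] [ 626.1 -294.1   81.6   60.9    3.7]
```

View pics/w10.png

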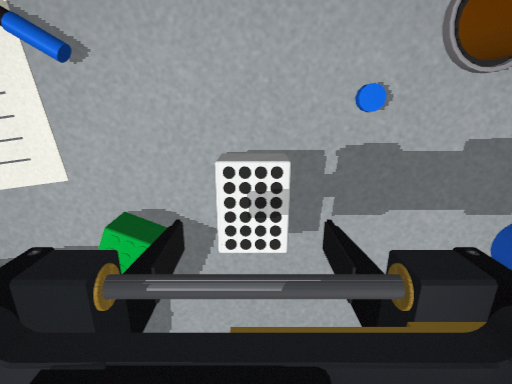

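The block at (252,207) is centred between the fingers. The green slab (130,240) lies to the left of the left finger, so I descend with a reduced opening.

>>> move_arm([
  [[-0.1,-0.1,0],[0,0,0],0.86],
  [[0,0,0],[0,0,0],0.86],
  [[0,0,-3],[0,0,0],0.86],
  [[0,0,-3],[0,0,0],0.86],
  [[0,0,-1.4],[0,0,0],0.86],
  [[0,0,0],[0,0,0],0.86],
  [[0,0,0],[0,0,0],0.5],
  [[0,0,0],[0,0,0],0.5],
  [[0,0,0],[0,0,0],0.4],
  [[0,0,0],[0,0,0],0.2],
])

```text
t: 22.3
eef_pos: [625.5, -294.2, 14.0]
tcp_rot: [-3.141, 0.001, -3.075]
ft_force: [-1.6, 1.1, 6.1]
opening: 0.65
grip_force: 30.0
```

>>> move_arm([
  [[0,0,0],[0,0,0],0.1],
  [[0,0,0],[0,0,0],0.1],
  [[0,0,0],[0,0,0],0.1],
])

```text
t: 22.6
eef_pos: [625.5, -294.2, 14.0]
tcp_rot: [-3.141, 0.002, -3.075]
ft_force: [0.0, 0.9, 6.4]
opening: 0.649
grip_force: 30.0
```

>>> move_arm([
  [[0,0,2.5],[0,0,0],0.1],
  [[0,0,4.5],[0,0,0],0.1],
  [[0,0,4.5],[0,0,0],0.1],
  [[-0.8,2.3,1],[0,0,0],0.1],
  [[-1.5,4.4,0],[0,0,0.5],0.1],
  [[-1.5,4.4,0],[0,0,0.5],0.1],
  [[-1.5,4.4,0],[0,0,0.5],0.1],
  [[-1.5,4.4,0],[0,0,0.5],0.1],
  [[-1.5,4.4,0],[0,0,0.5],0.1],
  [[-1.5,4.4,0],[0,0,0.5],0.1],
])

```text
t: 23.6
eef_pos: [525.9, -5.4, 137.8]
tcp_rot: [3.141, -0.0, -3.023]
ft_force: [0.4, 0.5, -3.7]
opening: 0.651
grip_force: 30.0
```

>>> move_arm([
  [[-1.5,4.4,0],[0,0,0.5],0.1],
  [[-1.5,4.4,0],[0,0,0.5],0.1],
  [[-1.5,4.4,0],[0,0,0.5],0.1],
  [[-1.5,4.4,0],[0,0,0.5],0.1],
  [[-1.5,4.4,0],[0,0,0.1],0.1],
  [[-1.5,4.4,0],[0,0,0],0.1],
  [[-1,3.4,0],[0,0,0],0.1],
  [[0,0,0],[0,0,0],0.1],
  [[0,0,0],[0,0,0],0.1],
  [[0,0,0],[0,0,0],0.1],
])

```text
t: 24.6
eef_pos: [427.1, 290.2, 137.6]
tcp_rot: [-3.141, -0.0, -2.987]
ft_force: [0.0, -0.5, -4.1]
opening: 0.651
grip_force: 30.0
```

>>> move_arm([
  [[0,0,-3],[0,0,0],0.1],
  [[0,0,-4],[0,0,0],0.1],
  [[0,0,-3],[0,0,0],0.1],
  [[0,0,-1],[0,0,0],0.1],
  [[0,0,-0.7],[0,0,0],0.1],
  [[0,0,0],[0,0,0],0.1],
  [[0,0,0],[0,0,0],0.1],
])

```text
t: 25.3
eef_pos: [427.7, 291.1, 21.7]
tcp_rot: [3.141, 0.002, -2.987]
ft_force: [-0.0, -0.8, -4.4]
opening: 0.654
grip_force: 30.0
```

Still 3.7 mm above the floor with no contact, so it has cleared the rim.

>>> move_arm([
  [[0,0,-0.2],[0,0,0],0.1],
  [[0,0,-0.1],[0,0,0],0.1],
  [[0,0,0],[0,0,0],0.1],
  [[0,0,0],[0,0,0],0.9],
  [[0,0,0],[0,0,0],0.9],
  [[0,0,0],[0,0,0],0.9],
  [[0,0,2],[0,0,0],0.9],
  [[0,0,4],[0,0,0],1],
  [[0,0,4],[0,0,0],1],
  [[0,0,4],[0,0,0],1],
])

```text
t: 26.3
eef_pos: [426.8, 290.9, 159.3]
tcp_rot: [3.142, -0.0, -2.986]
ft_force: [-0.6, -0.2, -0.0]
opening: 0.995
grip_force: 0.0
```

>>> move_arm([
  [[0,-4,2],[0,0,0],1],
  [[0,-4,0],[0,0,0],1],
  [[0,-4,0],[0,0,0],1],
  [[1,-4,0],[0,0,0],1],
  [[2,-4,0],[0,0,0],1],
  [[2,-4,0],[0,0,0],1],
  [[2,-4,0],[0,0,0],1],
  [[0,0,0],[0,0,0],1],
  [[0,0,0],[0,0,0],1],
])

```text
t: 27.2
eef_pos: [496.9, 10.3, 177.5]
tcp_rot: [3.141, -0.0, -2.988]
ft_force: [0.3, 0.4, 0.1]
opening: 1.001
grip_force: 0.0
```

```bash
python3 - <<'E'
from h import *
s=state();print(s["eef_pos"],s["ft_force"])
sc=read_camera("scene");si=read_camera("side")
f=lambda i,a:cv2.resize(i[a[1]:a[1]+150,a[0]:a[0]+200],(400,300),interpolation=2)
cv2.imwrite("pics/f.png",np.hstack([f(sc,(215,90)),f(si,(90,100))]))
T=dict(jar=(463.5,-108,86,185,(463.5,-108,86)),vial=(442.7,84,80,185,(442.7,84,80)),trough=(607,287,42,165,(607,287,30)),block=(427,290.7,44,150,(427,290.7,44)),timer=(548,-12,14,170,(548,-12,14)))
for n,im in(("scene",sc),("side",si)):
    for o,(x,y,z,t,p) in T.items():
        m=(im.min(2)>t).astype(np.uint8)
        if o=="block": m=cv2.morphologyEx(m,cv2.MORPH_CLOSE,np.ones((7,7)))
        k,_=comp(m,proj(n,p)); print(n,o,rect(n,k,z))
    h=cv2.cvtColor(im,cv2.COLOR_BGR2HSV);k,_=comp((h[...,1]>110)&(h[...,0]<20),proj(n,(530,181,20)));print("dropper",k.min(0),k.max(0))
E
```

```text
[496.94083555  10.31907601 177.485919  ] [0.27212277 0.38352891 0.05840403]
scene jar [ 465.2 -108.8   49.1   46.8  -53. ]
scene vial [442.4  83.7  30.9  29.   71.4]
scene trough [605.3 287.  112.2  45.  -31.1]
scene block [428.1 274.7  86.3  82.  -85.3]
scene timer [548.7 -11.6  38.9  34.6 -65.8]
dropper [336 164] [344 176]
side jar [ 461.5 -112.8   55.7   48.9   48.1]
side vial [443.4  76.7  42.2  33.9 -85.9]
side trough [568.6 283.6  90.   49.1  62.7]
side block [422.2 271.   99.7  95.8   8.5]
side timer [546.7 -12.7  38.2  37.3 -65.6]
dropper [184 154] [190 163]
```

View pics/f.png

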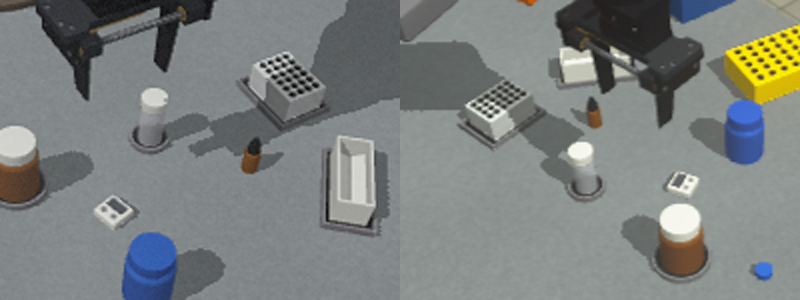

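All four pieces sit flat in their holders: jar (20,165), vial (152,120), block (285,85) and trough (350,180) in the left half. The dropper and timer have not moved, so I hand in.

```bash
python3 -c "
from cell import env
print(env.job_done())"
```

```text
the job is handed in; nothing more can be done
None
```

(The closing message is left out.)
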